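Load the liquid bottles into the carrier and hang its ready tag

ROBOT

A 6-joint arm with a two-finger parallel gripper is mounted at the origin on a cart in front of the work surface, level with it; the furniture and walls round the work are solid. World frame = base frame: x ahead of the robot, y to its left, z up, the work surface at z = 0. Lengths are in mm, angles in rad, forces in N, time in s.
With the tool pointing down it reaches from about 350 to 975 mm from the base axis. Payload 7.1 kg.
Tool frame: the origin (TCP) lies at the very end of the fingers, on their centre line; the grasp point (between the pads) lies 19 mm behind it (ctrl.grip_point_offset is the distance from the TCP to the grasp point, in mm); z points along the fingers, y is the direction in which the jaws open and shut (so a half turn about z gives the same grasp; the last joint's range is limited). The gripper opens to 88 mm and grips with 3 to 60 N. Pads are 20 mm wide; open, the fingers measure 115 mm over their backs; the gripper's body (75 mm by 178 mm) begins 61 mm behind the grasp point.
Start: joints at [1.122, 0.423, 1.63, -0, 1.089, -0.019], TCP at [260.398, 568.153, 222.675] pointing down, gripper open.
Joint ranges: [-3, 3], [-0.9, 2.11], [0.09, 2.58], [-1.31, 4.45], [0.11, 2.69], [-2.54, 2.54]. Speed limits (rad/s): [2.39, 2.39, 3.01, 3.14, 3.14, 3.14].

INTERFACE

Orientations are given as a rotation vector (axis times angle).
In Python, from workcell import ctrl gives the robot as it stands.
- The arm moves only by the tool move_arm, never from a script. Its argument "increments" is one flat list of numbers, 5 for each row, row after row: the closure in counts, from 0 (fully open) to 255 (shut), then the shift along the tool's x, y, z in mm, then the turn about the tool's z in degrees. In form: [grip, dx, dy, dz, yaw, grip, dx, dy, dz, yaw, ...]. A call has 1 to 12 rows; each row is the pose to reach, as a shift and turn from the pose measured when the call began, along the tool's axes at that moment; what a row does not reach only later rows make up. A row lasts 1/8 s, in which the tool goes at most 62.5 mm and 10.7 degrees, less where a joint would pass 70% of its speed; a pose out of reach is approached as far as the arm can. A call with a gripper value outside its range is refused whole. The fingers move at their own pace and stop on an object; the grip force is fixed at half the most. Time passes only in rows, so rows that repeat a pose let the fingers close. It gives the time, the measured TCP pose, the force and the opening at its end, in the units of the state.
- ctrl.get_obs(): the state, without advancing time (a new reading comes with each control period).
- ctrl.get_image(name): name is "side" or "top"; returns a dict with "frame" (420x560x3 uint8, red, green, blue), "vertical_fov" (degrees; the focal length in pixels is half the picture's height over the tangent of half this angle, whatever the lens; pixels are square), "cx", "cy" (the principal point, pixels), "pose" (4x4, takes a point from camera to world coordinates). Camera axes: x right, y down, z forward; pixel columns grow to the right and rows downward; lengths in mm; the calibration is good to about 2 mm. A picture is of the moment at which its call begins. There is no depth.
- ctrl.close_job(): hands the job in, once; it reports no verdict.
The state is a dict: "t": time; "qpos": joint angles; "qvel": joint speeds; "joint_torque": joint torques, N m; "ee_pos": TCP position; "orientation": TCP orientation; "ft_force": force on the tool from outside, world axes, zero at the start; "moment": the same for the moment, N m; "width": finger opening in mm.
Only numpy, scipy, OpenCV 4.12 (cv2) and the standard library are available. Lean on these libraries where they do the work, as an engineer would, in place of code of your own. Each camera call takes 0.05 s, during which the arm holds its last target.

TASK

Make the bottle carrier ready: stand the blue-capped bottle in the end cell next to the tag peg and the black-capped bottle in the end cell at the other end, setting each down gently and upright on the cell floor. Then, when both are in, take the green tag out of its stand and hang it by its eye on the carrier's peg. Leave the brown bottle standing in the middle cell, and leave the red-capped bottle and the clear cup where they are.

Things in the scene. Friction and masses are not known exactly. Their poses are not given: they have to be found in the camera images.
- carrier: Grey fixed bottle carrier: tray 68 (x) by 196 mm (y), three cells in a row along y, 60 x 60 mm inside, 64 mm apart; walls 4 mm thick, 32 mm high, cell floor at 4 mm. Origin: centre of its underside on the worktop, z up. On its -y end a steel post 22 mm wide, 128 mm high, with the peg pointing to its -y. Set bottles in with the fingers closing along its x: the middle cell holds the brown bottle.
- peg_end_cell (a point): Centre of the floor of the empty end cell next to the post and peg (carrier y = -64 mm); axes as the carrier's. For the blue-capped bottle.
- far_end_cell (a point): Centre of the floor of the empty end cell away from the peg (carrier y = +64 mm); axes as the carrier's. For the black-capped bottle.
- peg (a point): Mid-length of the carrier's level steel peg, on its centre line, 118 mm above the worktop; axes as the carrier's. 8 mm thick, along the carrier's y: 24 mm towards +y is the post (16 mm wide collar from 21 mm on), 24 mm towards -y the centre of the black end ball (13 mm diameter); the end beyond is free.
- blue_bottle_mid (a point): Loose white bottle with a blue cap, upright, on the axis half-way up (57.5 mm above its underside). Body 48 mm diameter up to 97 mm, then the cap, 115 mm in all; about 0.09 kg.
- black_bottle_mid (a point): Loose cream bottle with a black cap, upright, on the axis half-way up (50 mm above its underside). Body 44 mm diameter up to 84 mm, then the cap, 100 mm in all; about 0.15 kg.
- tag_eye (a point): Centre of the round eye (24 mm, right through along y) of the loose green tag: a plate 56 mm wide (x), 8 mm thick (y), 100 mm high (z), 0.06 kg, both faces alike. Eye 80 mm above the lower edge, mid-width. It stands upright, loose in a 10.5 mm wide slot; grip it from above across its width (fingers closing along its x), beside the eye, and lift it straight out.
- stand: Wooden tag stand fixed to the worktop, base 90 x 60 mm, 6 mm thick, slot walls to 28 mm height, slot along its x, 6 mm slot floor height. Origin: centre of the underside, z up.
- brown_bottle_mid (a point): Loose brown bottle with a white cap (38 mm diameter, 85 mm high) that stands in the carrier's middle cell; on the axis half-way up (42.5 mm). Stays there.
- red_bottle_mid (a point): Loose small white bottle with a red cap (34 mm diameter, 75 mm high) standing on the worktop behind the carrier; on the axis half-way up. Not to be moved.
- cup_mid (a point): Loose clear measuring cup, 51 mm diameter, 53 mm high, near the front edge; on the axis half-way up. Not to be moved.

How it is judged:
By the outcome, as a careful person would: the job done as asked, in the order asked, and still so for the second after the job is handed in, with the robot touching nothing.
It also fails if it takes over 61 s, if anything falls off the work surface, if the arm or the gripper's body presses on something with over 40 N, if the wrist force passes 120 N, or if a joint passes its speed limit or range.

## Working session

There is one attempt and no reset: what is moved stays moved. The work goes in short steps, Python scripts to look and compute and a tool call to move; the robot and the scene stay as the last step left them, time stands still between calls to the robot, and variables do not carry over. Pictures are saved under pics/ and viewed, and the job is handed in when it is done.

Besides the shell and the picture viewer there is one more tool, called after "Call:" as name(argument=value, ...), one argument or row to a line, values as JSON. move_arm: Moves the arm, as the interface text tells. Its arguments: {"type":"object","properties":{"increments":{"type":"array","items":{"type":"number"}}},"required":["increments"]}

```bash
ls; mkdir -p pics; python3 - <<'E'
from workcell import ctrl
import cv2,numpy as np,pickle
o=ctrl.get_obs();print(o)
print(ctrl.grip_point_offset)
for n in("side","top"):
    im=ctrl.get_image(n);pickle.dump(im,open(f"{n}0.pkl","wb"))
    cv2.imwrite(f"pics/{n}0.png",im["frame"][...,::-1]);print(n,im["vertical_fov"],im["cx"],im["cy"],np.round(im["pose"],3), [k for k in im])
E
```

```text
pics
{'t': 0.0, 'qpos': array([ 1.12198937e+00,  4.23819934e-01,  1.63068442e+00, -2.67474170e-05,
        1.08857271e+00, -1.89906746e-02]), 'qvel': array([-0.00019397,  0.00016241,  0.00101033,  0.00012046,  0.00091183,
        0.00057044]), 'joint_torque': array([ 8.81774904e-04, -5.44634092e+01, -2.73671705e+01,  6.44219806e-02,
        2.27092841e-02, -1.45045246e-04]), 'ee_pos': array([260.18090757, 567.66949048, 221.91693119]), 'orientation': array([-6.69881079e-01, -3.06901316e+00,  2.27660185e-03]), 'ft_force': array([0.33194603, 0.29989936, 0.29628089]), 'moment': array([-0.00683685,  0.01961133, -0.02328538]), 'width': 87.7670594684547}
18.700000000000003
side 50.65146409388455 286.96188742741083 208.63509606998784 [[-9.98000e-01  3.30000e-02 -5.40000e-02  5.94115e+02]
 [ 6.20000e-02  6.63000e-01 -7.46000e-01  8.16800e+02]
 [ 1.10000e-02 -7.48000e-01 -6.64000e-01  8.11883e+02]
 [ 0.00000e+00  0.00000e+00  0.00000e+00  1.00000e+00]] ['frame', 'vertical_fov', 'cx', 'cy', 'pose']
top 47.97437480636155 276.34923729045676 220.0552621049809 [[ 3.000000e-03 -9.950000e-01  9.500000e-02  4.356410e+02]
 [-1.000000e+00 -3.000000e-03 -1.000000e-03  9.442000e+00]
 [ 1.000000e-03 -9.500000e-02 -9.950000e-01  1.119424e+03]
 [ 0.000000e+00  0.000000e+00  0.000000e+00  1.000000e+00]] ['frame', 'vertical_fov', 'cx', 'cy', 'pose']
```

View pics/side0.png

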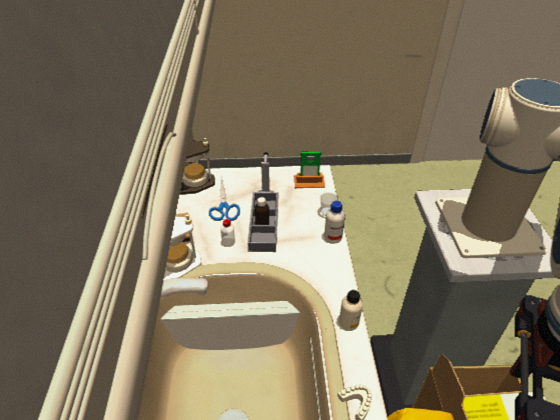

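View pics/top0.png

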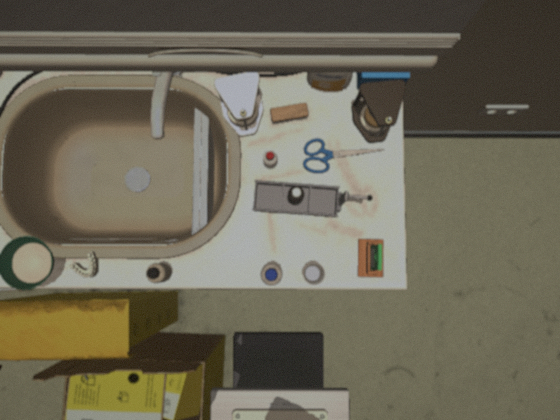

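Side shows carrier at about (263,220), peg post (265,165), tag (311,165), blue bottle (335,220), black bottle (350,310). Top shows blue cap (271,274), black cap (157,272), carrier centre (297,198), peg ball (370,198), tag (377,258). I'll zoom in next.

```bash
cat > h.py <<'E'
import cv2,numpy as np,pickle
def load(n): return pickle.load(open(n+".pkl","rb"))
def f(im): return im["frame"].shape[0]/2/np.tan(np.radians(im["vertical_fov"]/2))
def ray(im,u,v):
    d=np.array([(u-im["cx"])/f(im),(v-im["cy"])/f(im),1.]);T=im["pose"]
    return T[:3,3],T[:3,:3]@d
def onz(im,u,v,z):
    o,d=ray(im,u,v);return o+d*(z-o[2])/d[2]
def proj(im,P):
    T=im["pose"];p=T[:3,:3].T@(np.asarray(P,float)-T[:3,3]);return p[:2]/p[2]*f(im)+[im["cx"],im["cy"]]
def tri(a,pa,b,pb):
    A=np.zeros((3,3));B=np.zeros(3);L=[]
    for im,p in((a,pa),(b,pb)):
        o,d=ray(im,*p);d=d/np.linalg.norm(d);M=np.eye(3)-np.outer(d,d);A+=M;B+=M@o;L.append((o,d))
    X=np.linalg.solve(A,B);g=[np.linalg.norm((X-o)-d*((X-o)@d)) for o,d in L]
    return X,sum(g)
def crop(im,u0,v0,u1,v1,name):
    c=im["frame"][v0:v1,u0:u1,::-1];s=min(800/(u1-u0),600/(v1-v0))
    cv2.imwrite("pics/"+name,cv2.resize(c,None,fx=s,fy=s,interpolation=cv2.INTER_CUBIC));print(name,s)
E
python3 - <<'E'
from h import *
crop(load("top0"),245,170,405,290,"topc.png")
crop(load("side0"),200,140,360,260,"sidec.png")
E
```

```text
topc.png 5.0
sidec.png 5.0
```

View pics/topc.png

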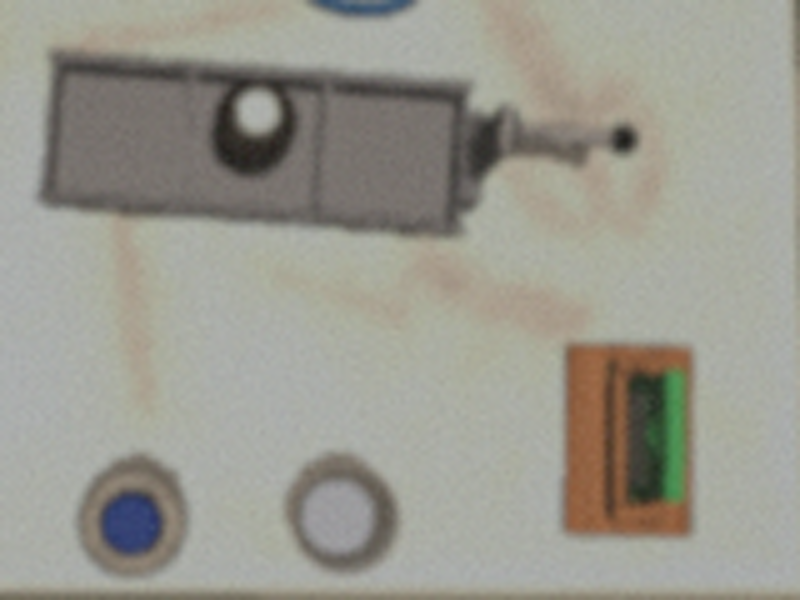

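View pics/sidec.png

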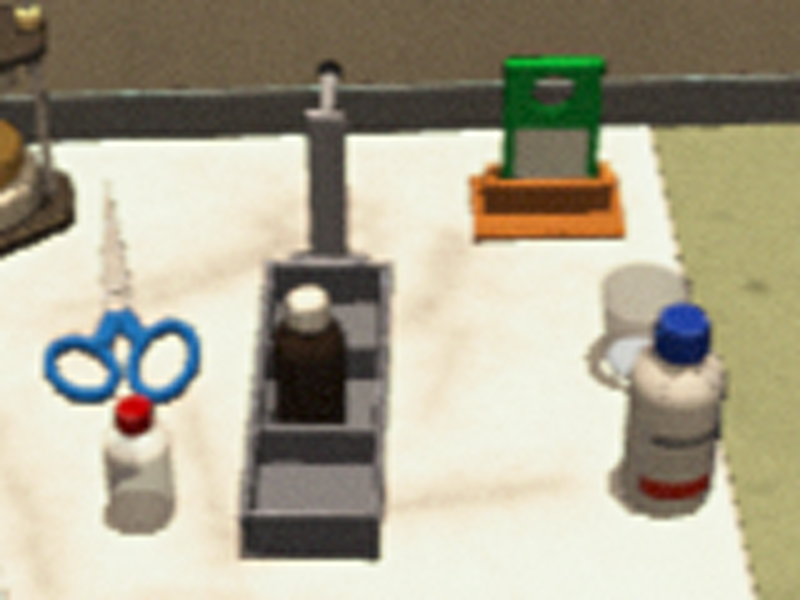

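```bash
cat > m.py <<'E'
from h import *
t=load("top0");s=load("side0")
def blobs(im,lo,hi,roi,minA=8):
    h=cv2.cvtColor(im["frame"],cv2.COLOR_RGB2HSV);m=cv2.inRange(h,np.array(lo),np.array(hi))
    k=np.zeros_like(m);u0,v0,u1,v1=roi;k[v0:v1,u0:u1]=m[v0:v1,u0:u1]
    n,l,st,c=cv2.connectedComponentsWithStats(k)
    return [(c[i],st[i],l==i) for i in range(1,n) if st[i][4]>=minA]
for nm,lo,hi,rt,rs,z in [("blue",(105,100,60),(130,255,255),(255,260,290,290),(320,195,350,222),106),
  ("green",(45,80,60),(85,255,255),(360,235,400,280),(290,140,330,185),106),
  ("red",(0,120,60),(8,255,255),(255,145,285,170),(215,215,240,232),70)]:
  bt=blobs(t,lo,hi,rt);bs=blobs(s,lo,hi,rs)
  for b in bt: print(nm,"top",np.round(b[0],1),b[1],"onz",np.round(onz(t,*b[0],z),1))
  for b in bs: print(nm,"side",np.round(b[0],1),b[1],"onz",np.round(onz(s,*b[0],z),1))
# carrier mask: grey dark
g=cv2.GaussianBlur(cv2.cvtColor(t["frame"],cv2.COLOR_RGB2GRAY),(3,3),0)
m=np.zeros_like(g);m[175:222,248:341]=(g[175:222,248:341]<145)*255
c=max(cv2.findContours(m,cv2.RETR_EXTERNAL,cv2.CHAIN_APPROX_NONE)[0],key=cv2.contourArea)
r=cv2.minAreaRect(c);bx=cv2.boxPoints(r);print(r)
for p in bx: print(np.round(p,1),np.round(onz(t,*p,32),1))
E
python3 m.py
python3 - <<'E'
from h import *
crop(load("top0"),135,250,179,283,"topb.png")
crop(load("side0"),320,270,380,345,"sideb.png")
t=load("top0")["frame"]; print(t[265:280,149:172].mean(2).astype(int))
E
```

```text
blue top [270.8 274.1] [266 269  11  11  93] onz [416.8  20.1 106. ]
blue side [336.2 206.3] [331 201  11  12 102] onz [417.6  21.8 106. ]
green top [378.6 256.8] [375 244   7  26 140] onz [ 454.4 -210.5  106. ]
green side [310.2 159.5] [300 151  21  24 292] onz [ 460.6 -174.7  106. ]
red top [269.6 155.2] [267 152   7   7  36] onz [683.4  24.4  70. ]
red side [225.9 222.7] [223 219   8   8  38] onz [685.   27.8  70. ]
((296.9386291503906, 198.86224365234375), (87.9231185913086, 33.2531623840332), 5.04245138168335)
[251.7 211.6] [559.4  65.9  32. ]
[254.6 178.4] [637.2  59.7  32. ]
[342.2 186.2] [ 619.6 -144.6   32. ]
[339.3 219.3] [ 542. -137.   32.]
topb.png 18.181818181818183
sideb.png 8.0
[[146 130 123 114 109 112 116 112 116 116 112  98  81  70  64  57  60  63
   73  85  94 120 149]
 [130 118 112 104  96 100 106 110 120 122 120 115 101  80  71  62  64  61
   64  69  80 103 132]
 [102 100  89  79  74  76  76  91 109 116 124 121 114  95  82  67  61  60
   57  62  69  89 116]
 [ 77  61  57  48  40  41  45  60  74  99 114 123 123 109  94  77  62  57
   57  64  59  69 101]
 [ 52  44 
[... 357 characters left out ...]
 57  57  55  59  86]
 [ 35  36  38  44  46  40  44  37  29  41  74 109 128 121 112  94  74  61
   57  58  57  61  97]
 [ 38  44  43  39  39  39  43  35  33  49  83 119 129 122 111  95  71  59
   55  50  55  72 111]
 [ 34  37  40  38  41  38  31  36  36  58  96 124 130 122 113  87  68  57
   54  56  60  83 130]
 [ 43  47  40  33  42  39  36  36  49  78 109 125 129 122 107  85  68  60
   53  52  72 107 144]
 [ 68  56  44  46  39  45  49  62  79 101 121 127 124 112  99  73  60  53
   58  66  90 129 159]
 [ 97  79  70  65  66  65  80  94 107 119 126 123 116 103  80  65  56  58
   66  82 114 149 164]
 [118 106 102  95  95  95 108 116 120 118 122 116 108  90  69  65  62  71
   88 111 141 158 168]]
```

View pics/topb.png

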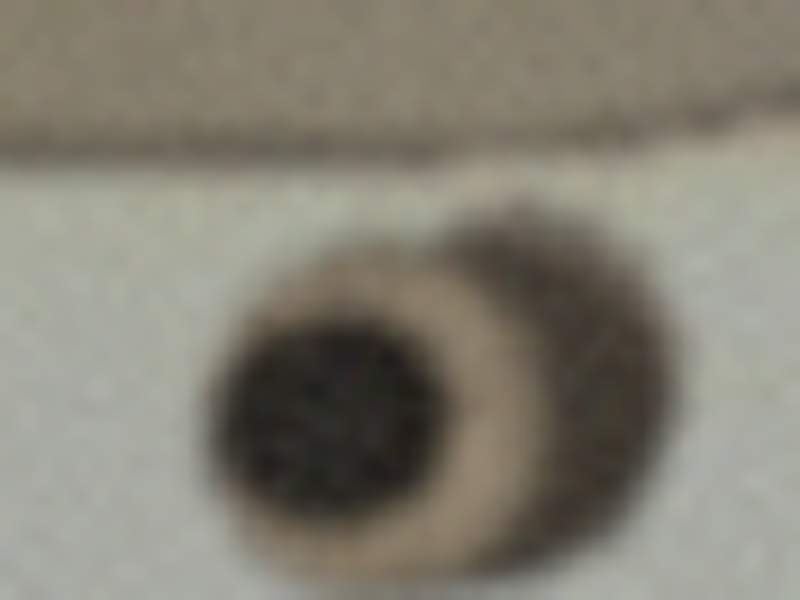

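View pics/sideb.png

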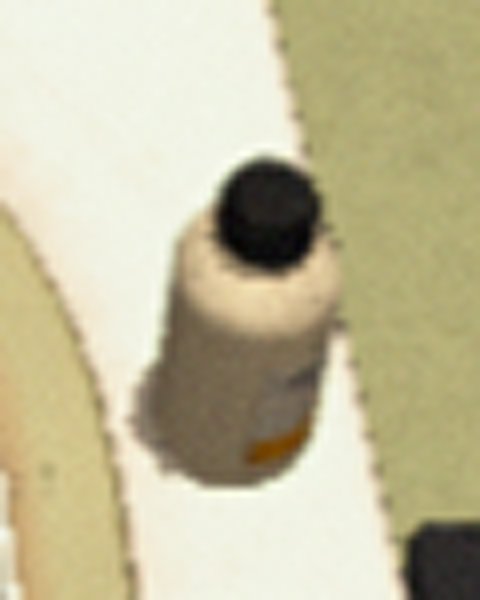

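```bash
python3 - <<'E'
from h import *
t=load("top0");s=load("side0")
C=lambda p:(245+p[0]/5-.4,170+p[1]/5-.4)
S=lambda p:(200+p[0]/5-.4,140+p[1]/5-.4)
np.set_printoptions(precision=1,suppress=True)
print("black",onz(t,135+328/18.18-.5,250+418/18.18-.5,97),onz(s,320+270/8-.5,270+213/8-.5,92))
print("ball tri",tri(t,C((623,138)),s,S((329,68))),onz(t,*C((623,138)),118),onz(s,*S((329,68)),118))
for p in [(58,60),(468,85),(457,232),(43,203)]: print("rim top",onz(t,*C(p),32))
for p in [(243,516),(380,516),(268,264),(393,265)]: print("rim side",onz(s,*S(p),32))
for p in [(241,557),(379,557)]: print("base side",onz(s,*S(p),0))
print("brown cap",onz(t,*C((257,110)),84),onz(s,*S((307,305)),78))
# tag: side top corners z=106, top view top edge
for p in [(507,60),(605,60)]: print("tag side",onz(s,*S(p),106))
for p in [(676,371),(676,502)]: print("tag top",onz(t,*C(p),106))
print("eye side y?", [onz(s,*S((555,92)),z) for z in(86,)])
for p in [(566,346),(692,346),(692,534),(564,534)]: print("stand top",onz(t,*C(p),6))
for p in [(474,240),(624,236),(470,178)]: print("stand side",onz(s,*S(p),6))
E
```

```text
black [419.3 274.9  97. ] [419.4 278.6  92. ]
ball tri (array([ 581.7, -189.7,  120.2]), np.float64(1.4349984797299151)) [ 581.4 -190.   118. ] [ 582.4 -193.2  118. ]
rim top [629.7  55.9  32. ]
rim top [ 618.6 -135.3   32. ]
rim top [ 549.7 -129.5   32. ]
rim top [562.5  62.4  32. ]
rim side [632.7  61.3  32. ]
rim side [566.2  64.8  32. ]
rim side [ 619.5 -130.7   32. ]
rim side [ 550.7 -126.5   32. ]
base side [635.2  58.6   0. ]
base side [566.7  62.1   0. ]
brown cap [598.3 -34.7  84. ] [598.4 -41.1  78. ]
tag side [ 482.4 -213.9  106. ]
tag side [ 427.5 -211.4  106. ]
tag top [ 482.2 -213.6  106. ]
tag top [ 426.2 -212.6  106. ]
eye side y? [array([ 454.9, -210.1,   86. ])]
stand top [ 498.4 -183.8    6. ]
stand top [ 498.6 -243.4    6. ]
stand top [ 410.4 -241.7    6. ]
stand top [ 410.2 -181.7    6. ]
stand side [ 501.4 -178.3    6. ]
stand side [ 414.2 -177.7    6. ]
stand side [ 499.4 -237.2    6. ]
```

```bash
cat > g.py <<'E'
from workcell import ctrl
import numpy as np,sys
from scipy.spatial.transform import Rotation as R
np.set_printoptions(precision=1,suppress=True)
def rel(P,yaw):  # yaw deg: tool y direction in world (mod 180)
    o=ctrl.get_obs();M=R.from_rotvec(o["orientation"]).as_matrix()
    d=M.T@(np.asarray(P,float)-o["ee_pos"])
    cur=np.degrees(np.arctan2(M[1,1],M[0,1]))
    e=(yaw-cur+90)%180-90   # world ccw needed
    print("target",P,"shift",d,"toolturn",round(-e,1),"alt",round(-e+180*np.sign(e),1))
def st():
    o=ctrl.get_obs();M=R.from_rotvec(o["orientation"]).as_matrix()
    print("t",round(o["t"],2),"tcp",o["ee_pos"],"F",o["ft_force"],"w",round(o["width"],1),"q",np.round(o["qpos"],2),"tooly deg",round(np.degrees(np.arctan2(M[1,1],M[0,1])),1),"tilt",round(np.degrees(np.arccos(-M[2,2])),2))
E
python3 - <<'E'
from g import *
st()
print(R.from_rotvec(ctrl.get_obs()["orientation"]).as_matrix())
rel([419.3,276.5,222],-3.8); rel([419.3,276.5,41],-3.8)
E
```

```text
t 0.1 tcp [260.2 567.7 222. ] F [-0.1  0.4 -0.7] w 87.7 q [ 1.1  0.4  1.6 -0.   1.1 -0. ] tooly deg 65.4 tilt 0.08
[[-0.9  0.4 -0. ]
 [ 0.4  0.9 -0. ]
 [ 0.  -0.  -1. ]]
target [419.3, 276.5, 222] shift [-266.  -198.5    0.3] toolturn 69.2 alt -110.8
target [419.3, 276.5, 41] shift [-266.  -198.2  181.3] toolturn 69.2 alt -110.8
```

Call:
move_arm(
  increments=[0, -38, -28, 0, 10, 0, -76, -57, 0, 20, 0, -114, -85, 0, 30, 0, -152, -113, 0, 40, 0, -190, -142, 0, 50, 0, -228, -170, 0, 60, 0, -266, -198, 0, 69, 0, -266, -198, 0, 69, 0, -266, -198, 30, 69, 0, -266, -198, 60, 69],
)

```text
t: 1.35
ee_pos: [419.4, 277.6, 161.8]
orientation: [2.289, 2.152, -0.0]
ft_force: [0.0, 0.4, -0.5]
width: 87.7
```

```bash
python3 - <<'E'
from g import *
import cv2,pickle
st();rel([419.3,276.5,41],-3.8)
im=ctrl.get_image("side");cv2.imwrite("pics/s1.png",im["frame"][...,::-1])
E
```

```text
t 1.35 tcp [419.4 277.6 161.8] F [ 0.   0.4 -0.5] w 87.7 q [ 0.6  0.3  1.9 -0.   0.9  0.6] tooly deg -3.5 tilt 0.03
target [419.3, 276.5, 41] shift [ -1.   -0.  120.8] toolturn 0.3 alt -179.7
```

View pics/s1.png

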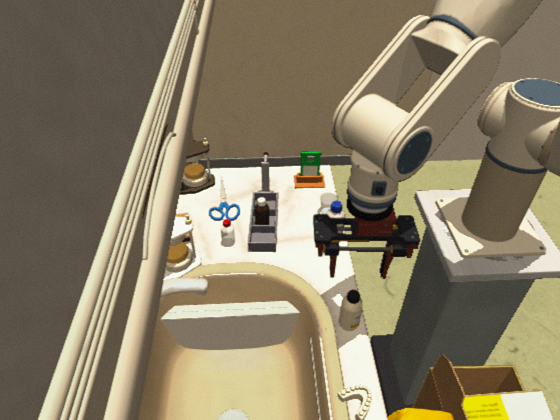

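The open fingers straddle the black-capped bottle: tips at about (332,272) and (385,272), bottle cap at (354,296). I'll descend and close.

Call:
move_arm(
  increments=[0, -1, 0, 40, 0, 0, -1, 0, 80, 0, 0, -1, 0, 110, 0, 0, -1, 0, 121, 0, 0, -1, 0, 121, 0, 120, -1, 0, 121, 0, 255, -1, 0, 121, 0, 255, -1, 0, 121, 0, 255, -1, 0, 121, 0, 255, -1, 0, 121, 0, 255, -1, 0, 121, 0],
)

```text
t: 2.78
ee_pos: [416.9, 274.9, 37.4]
orientation: [-2.288, -2.152, 0.009]
ft_force: [-0.0, -0.7, 4.0]
width: 43.9
```

```bash
python3 - <<'E'
from g import *
st()
E
```

```text
t 2.77 tcp [416.9 274.9  37.4] F [-0.  -0.7  4. ] w 43.9 q [ 0.6  0.6  2.  -0.   0.6  0.6] tooly deg -3.5 tilt 0.31
```

Call:
move_arm(
  increments=[255, 0, 0, -15, 0, 255, 0, 0, -50, 0, 255, 0, 0, -90, 0, 255, 0, 0, -120, 0, 255, 0, 0, -120, 0],
)

```text
t: 3.4
ee_pos: [418.5, 276.1, 159.9]
orientation: [2.288, 2.152, -0.001]
ft_force: [0.8, 0.7, -1.6]
width: 43.7
```

```bash
python3 - <<'E'
from g import *
st();rel([595.2,28.9,157],-3.8)
E
```

```text
t 3.4 tcp [418.5 276.1 159.9] F [ 0.8  0.7 -1.6] w 43.7 q [ 0.6  0.3  1.9 -0.   0.9  0.6] tooly deg -3.5 tilt 0.05
target [595.2, 28.9, 157] shift [-235.9  191.6    3. ] toolturn 0.3 alt -179.7
```

Call:
move_arm(
  increments=[255, -15, 12, 0, 0, 255, -50, 41, 0, 0, 255, -90, 73, 0, 0, 255, -130, 106, 0, 0, 255, -170, 138, 0, 0, 255, -205, 166, 0, 0, 255, -228, 185, 0, 0, 255, -236, 192, 0, 0, 255, -236, 192, 0, 0, 255, -236, 192, 0, 0],
)

```text
t: 4.65
ee_pos: [594.5, 29.8, 159.5]
orientation: [-2.287, -2.153, 0.003]
ft_force: [-0.3, -0.4, -1.2]
width: 43.7
```

```bash
python3 - <<'E'
from g import *
from h import crop
st();rel([595.2,28.9,157],-3.8)
import pickle
for n in("side","top"):
    im=ctrl.get_image(n);pickle.dump(im,open(n+"2.pkl","wb"))
    crop(im,*((200,120,360,260) if n=="side" else (225,130,385,270)),n+"2.png")
E
```

```text
t 4.65 tcp [594.5  29.8 159.5] F [-0.3 -0.4 -1.2] w 43.7 q [ 0.   0.5  1.7 -0.   0.9  0.1] tooly deg -3.5 tilt 0.11
target [595.2, 28.9, 157] shift [-0.8  0.7  2.5] toolturn 0.3 alt -179.7
side2.png 4.285714285714286
top2.png 4.285714285714286
```

View pics/side2.png

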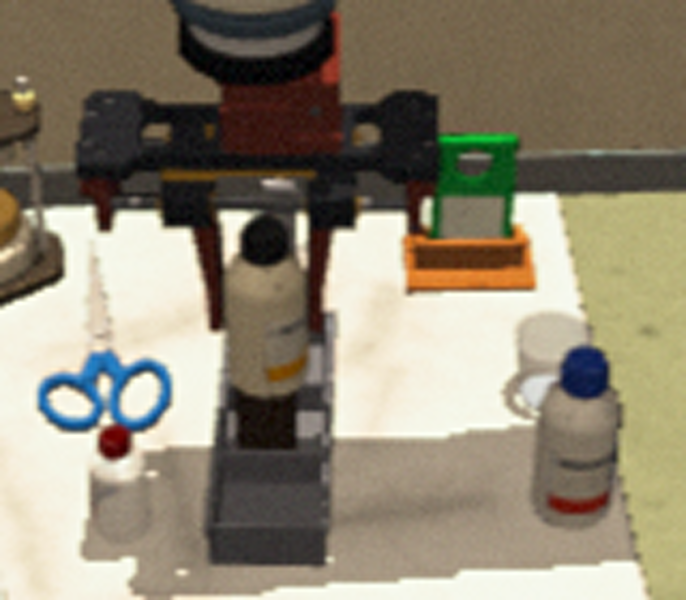

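View pics/top2.png

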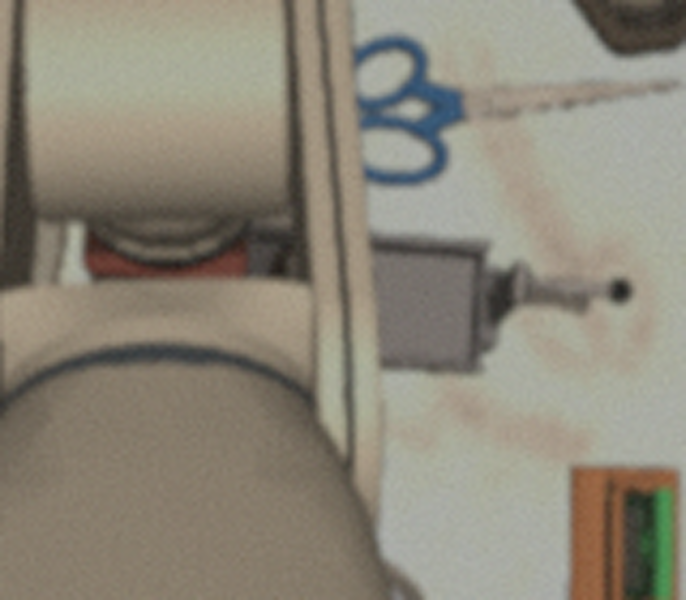

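The bottle hangs upright above the carrier, cap at about (262,176) in the side image. I'll check its axis against the cell.

```bash
python3 - <<'E'
from h import *
np.set_printoptions(precision=1,suppress=True)
s=load("side2");S=lambda p:(200+p[0]/4.286-.4,120+p[1]/4.286-.4)
print("cap",onz(s,*S((266,240)),159.5-37.4+92))
for p in[(229,330),(308,330)]: print("body",onz(s,*S(p),122+45))
for p in [(210,524),(327,524),(330,315)]: print("rim",onz(s,*S(p),32))
E
```

```text
cap [594.6  33.  214.1]
body [615.6  48.2 167. ]
body [574.1  50.2 167. ]
rim [631.7  58.2  32. ]
rim [565.3  61.6  32. ]
rim [ 555.2 -124.5   32. ]
```

```bash
python3 - <<'E'
from g import *
rel([595.5,26,48],-3.8)
E
```

```text
target [595.5, 26, 48] shift [ -3.7   0.9 111.9] toolturn 0.4 alt -179.6
```

Call:
move_arm(
  increments=[255, -4, 1, 0, 0, 255, -4, 1, 20, 0, 255, -4, 1, 50, 0, 255, -4, 1, 75, 0, 255, -4, 1, 93, 0, 255, -4, 1, 105, 0, 255, -4, 1, 111, 0, 255, -4, 1, 111, 0, 255, -4, 1, 111, 0],
)

```text
t: 5.88
ee_pos: [596.1, 25.7, 49.6]
orientation: [2.287, 2.153, -0.0]
ft_force: [-0.6, 0.9, -0.9]
width: 43.4
```

```bash
python3 - <<'E'
from g import *
from h import crop
st()
import pickle
im=ctrl.get_image("side");crop(im,220,160,300,260,"side3.png")
st()
E
```

```text
t 5.88 tcp [596.1  25.7  49.6] F [-0.6  0.9 -0.9] w 43.4 q [ 0.   0.6  1.8 -0.   0.7  0.1] tooly deg -3.4 tilt 0.04
side3.png 6.0
t 5.92 tcp [596.1  25.7  49.6] F [-0.3 -0.1 -1.9] w 43.7 q [ 0.   0.6  1.8 -0.   0.7  0.1] tooly deg -3.4 tilt 0.04
```

View pics/side3.png

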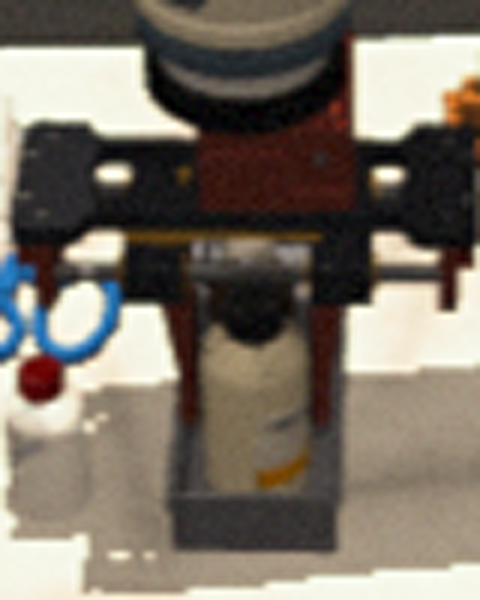

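The bottle is inside the far cell, between the walls, about 8 mm above the floor. I'll lower it gently.

Call:
move_arm(
  increments=[255, 0, 0, 3, 0, 255, 0, 0, 5, 0, 255, 0, 0, 6.5, 0, 255, 0, 0, 7.5, 0, 255, 0, 0, 7.5, 0, 255, 0, 0, 7.5, 0],
)

```text
t: 6.68
ee_pos: [596.1, 25.7, 42.1]
orientation: [2.287, 2.153, -0.0]
ft_force: [0.5, 0.4, -2.3]
width: 43.8
```

```bash
python3 - <<'E'
from g import *
st()
E
```

```text
t 6.67 tcp [596.1  25.7  42.1] F [ 0.5  0.4 -2.3] w 43.8 q [ 0.   0.6  1.8 -0.   0.7  0.1] tooly deg -3.4 tilt 0.04
```

Call:
move_arm(
  increments=[255, 0, 0, 0.5, 0, 255, 0, 0, 1, 0, 255, 0, 0, 1, 0],
)

```text
t: 7.05
ee_pos: [596.2, 25.7, 41.4]
orientation: [2.287, 2.153, 0.0]
ft_force: [-1.9, 1.5, 2.8]
width: 43.6
```

```bash
python3 - <<'E'
from g import *
st()
E
```

```text
t 7.05 tcp [596.2  25.7  41.4] F [-1.9  1.5  2.8] w 43.6 q [ 0.   0.6  1.8 -0.   0.7  0.1] tooly deg -3.4 tilt 0.05
```

Contact shows as about +5 N at the predicted height, so I'll release and rise.

Call:
move_arm(
  increments=[100, 0, 0, 0, 0, 60, 0, 0, 0, 0, 0, 0, 0, 0, 0, 0, 0, 0, 0, 0, 0, 0, 0, -10, 0, 0, 0, 0, -50, 0, 0, 0, 0, -100, 0, 0, 0, 0, -140, 0, 0, 0, 0, -140, 0],
)

```text
t: 8.18
ee_pos: [598.5, 25.9, 185.7]
orientation: [2.283, 2.15, 0.009]
ft_force: [0.2, -0.2, 0.2]
width: 87.5
```

```bash
python3 - <<'E'
from g import *
st();rel([417,20.5,182],-3.8)
E
```

```text
t 8.18 tcp [598.5  25.9 185.7] F [ 0.2 -0.2  0.2] w 87.5 q [ 0.   0.4  1.7 -0.   1.   0.1] tooly deg -3.4 tilt 0.46
target [417, 20.5, 182] shift [ -16.3 -180.9    2.2] toolturn 0.4 alt -179.6
```

Call:
move_arm(
  increments=[0, -2, -20, 0, 0, 0, -5, -60, 0, 0, 0, -9, -100, 0, 0, 0, -13, -140, 0, 0, 0, -15, -170, 0, 0, 0, -16, -181, 0, 0, 0, -16, -181, 0, 0, 0, -16, -181, 0, 0],
)

```text
t: 9.18
ee_pos: [418.2, 20.8, 184.3]
orientation: [2.283, 2.149, 0.01]
ft_force: [0.1, -0.0, 0.8]
width: 87.7
```

```bash
python3 - <<'E'
from g import *
from h import crop
st();rel([417,20.5,56],-3.8)
for n in("side","top"):
    im=ctrl.get_image(n);cv2=__import__("cv2")
    if n=="side": crop(im,200,130,360,250,n+"4.png")
    else: crop(im,225,160,385,280,n+"4.png")
E
```

```text
t 9.18 tcp [418.2  20.8 184.3] F [ 0.1 -0.   0.8] w 87.7 q [ 0.   0.2  2.1 -0.   0.9  0.1] tooly deg -3.5 tilt 0.52
target [417, 20.5, 56] shift [ -0.4  -2.4 128.3] toolturn 0.3 alt -179.7
side4.png 5.0
top4.png 5.0
```

View pics/side4.png

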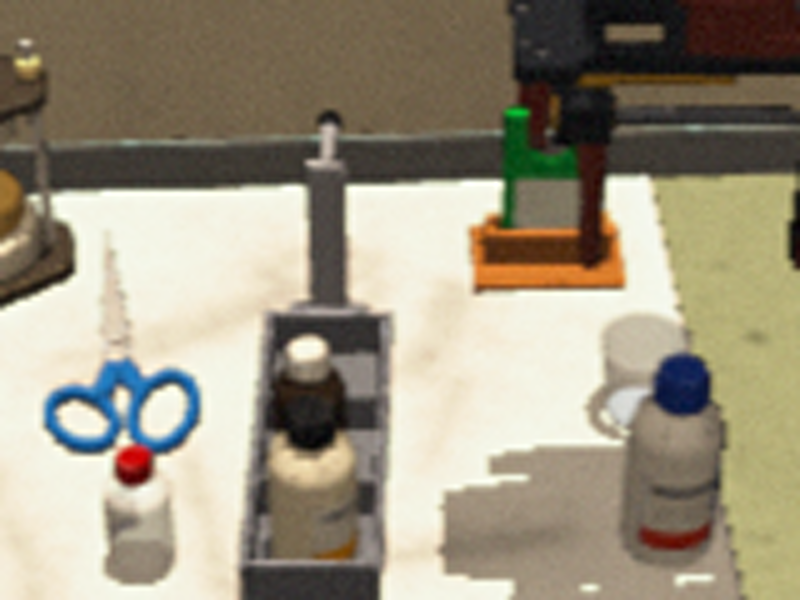

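View pics/top4.png

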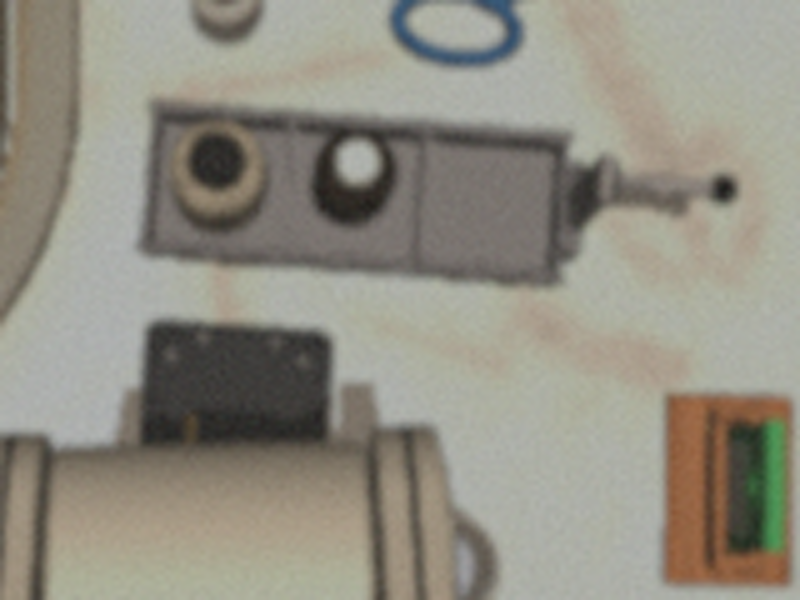

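Side and top both show the black-capped bottle standing centred in the far cell, caps at about (262,213) and (268,192). I'll descend on the blue one.

Call:
move_arm(
  increments=[0, 0, -2, 0, 0, 0, 0, -2, 40, 0, 0, 0, -2, 80, 0, 0, 0, -2, 110, 0, 0, 0, -2, 128, 0, 0, 0, -2, 128, 0, 0, 0, -2, 128, 0, 120, 0, -2, 128, 0, 255, 0, -2, 128, 0, 255, 0, -2, 128, 0, 255, 0, -2, 128, 0, 255, 0, -2, 128, 0],
)

```text
t: 10.78
ee_pos: [417.1, 20.9, 56.3]
orientation: [2.283, 2.149, 0.009]
ft_force: [-0.6, 0.3, 1.4]
width: 47.8
```

```bash
python3 - <<'E'
from g import *
st()
E
```

```text
t 10.78 tcp [417.1  20.9  56.3] F [-0.6  0.3  1.4] w 47.8 q [ 0.   0.4  2.2 -0.   0.5  0.1] tooly deg -3.4 tilt 0.49
```

Call:
move_arm(
  increments=[255, 0, 0, -15, 0, 255, 0, 0, -50, 0, 255, 0, 0, -90, 0, 255, 0, 0, -120, 0, 255, 0, 0, -130, 0, 255, 0, 0, -130, 0, 255, 0, 0, -130, 0],
)

```text
t: 11.65
ee_pos: [415.1, 20.9, 185.0]
orientation: [2.284, 2.15, 0.007]
ft_force: [-0.1, -0.3, -0.9]
width: 47.8
```

```bash
python3 - <<'E'
from g import *
st();rel([587,-100.5,186],-3.8)
E
```

```text
t 11.65 tcp [415.1  20.9 185. ] F [-0.1 -0.3 -0.9] w 47.8 q [ 0.   0.2  2.1 -0.   0.9  0.1] tooly deg -3.4 tilt 0.36
target [587, -100.5, 186] shift [-110.8  178.9    0.2] toolturn 0.4 alt -179.6
```

Call:
move_arm(
  increments=[255, -7, 12, 0, 0, 255, -25, 40, 0, 0, 255, -50, 80, 0, 0, 255, -75, 120, 0, 0, 255, -97, 156, 0, 0, 255, -108, 174, 0, 0, 255, -111, 179, 0, 0, 255, -111, 179, 0, 0, 255, -111, 179, 0, 0],
)

```text
t: 12.78
ee_pos: [586.2, -100.2, 185.8]
orientation: [2.284, 2.152, 0.006]
ft_force: [0.7, 0.3, -1.0]
width: 47.9
```

```bash
python3 - <<'E'
from g import *
from h import *
import pickle
st();rel([587,-100.5,68],-3.8)
im=ctrl.get_image("side");pickle.dump(im,open("side5.pkl","wb"))
crop(im,200,130,330,250,"side5.png")
E
```

```text
t 12.78 tcp [ 586.2 -100.2  185.8] F [ 0.7  0.3 -1. ] w 47.9 q [-0.2  0.4  1.7  0.   1.  -0.1] tooly deg -3.4 tilt 0.3
target [587, -100.5, 68] shift [ -0.3   0.2 117.8] toolturn 0.4 alt -179.6
side5.png 5.0
```

View pics/side5.png

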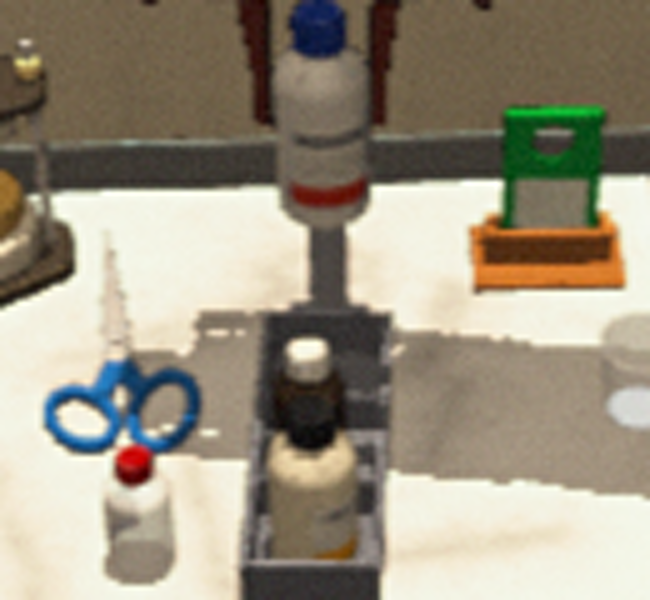

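```bash
python3 - <<'E'
from h import *
np.set_printoptions(precision=1,suppress=True)
s=load("side5");S=lambda p:(200+p[0]/5-.4,130+p[1]/5-.4);t=load("top0")
print("cap side",onz(s,*S((318,28)),235.5), "bottom front",onz(s,*S((324,225)),129.5))
print("rim far",[onz(s,*S(p),32) for p in((268,313),(392,315))],"near",[onz(s,*S(p),32) for p in((243,566),(381,566))])
C=lambda p:(225+p[0]/5-.4,160+p[1]/5-.4)
print("black top cap",onz(t,*C((217,160)),102),"side",onz(s,*S((312,420)),96))
print("floor walls top", [onz(t,*C(p),32) for p in((418,200),(291,190),(556,208),(152,178))])
E
```

```text
cap side [587.7 -98.1 235.5] bottom front [587.6 -81.7 129.5]
rim far [array([ 619.5, -131.6,   32. ]), array([ 551.3, -126.5,   32. ])] near [array([632.7,  61.3,  32. ]), array([565.7,  64.8,  32. ])]
black top cap [595.3  27.1 102. ] side [596.8  27.9  96. ]
floor walls top [array([587.8, -65.2,  32. ]), array([592.3,  -6.2,  32. ]), array([ 584.2, -129.4,   32. ]), array([597.7,  58.5,  32. ])]
```

Call:
move_arm(
  increments=[255, 1, 1, 0, 0, 255, 1, 1, 20, 0, 255, 1, 1, 50, 0, 255, 1, 1, 78, 0, 255, 1, 1, 100, 0, 255, 1, 1, 112, 0, 255, 1, 1, 118, 0, 255, 1, 1, 118, 0, 255, 1, 1, 118, 0],
)

```text
t: 13.95
ee_pos: [588.6, -99.3, 68.8]
orientation: [2.283, 2.151, 0.007]
ft_force: [0.4, 0.2, -1.8]
width: 47.8
```

```bash
python3 - <<'E'
from g import *
from h import *
st()
im=ctrl.get_image("side");crop(im,220,140,310,250,"side6.png")
E
```

```text
t 13.95 tcp [588.6 -99.3  68.8] F [ 0.4  0.2 -1.8] w 47.8 q [-0.2  0.6  1.8  0.   0.8 -0.1] tooly deg -3.4 tilt 0.4
side6.png 5.454545454545454
```

View pics/side6.png

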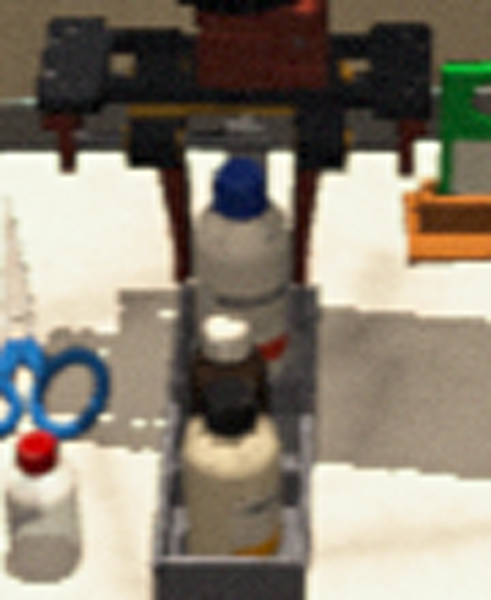

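The blue bottle is in the peg-end cell with a gap on each side, cap at about (264,174). I'll lower it to the floor.

Call:
move_arm(
  increments=[255, 0, -1, 3, 0, 255, 0, -1, 5, 0, 255, 0, -1, 6.5, 0, 255, 0, -1, 7.5, 0, 255, 0, -1, 8, 0, 255, 0, -1, 8, 0],
)

```text
t: 14.75
ee_pos: [587.7, -99.3, 60.8]
orientation: [2.283, 2.151, 0.007]
ft_force: [-0.7, 0.1, -0.9]
width: 47.8
```

```bash
python3 - <<'E'
from g import *
st()
E
```

```text
t 14.75 tcp [587.7 -99.3  60.8] F [-0.7  0.1 -0.9] w 47.8 q [-0.2  0.6  1.8  0.   0.8 -0.1] tooly deg -3.4 tilt 0.4
```

Call:
move_arm(
  increments=[255, 0, 0, 0.5, 0, 255, 0, 0, 1, 0, 255, 0, 0, 1, 0],
)

```text
t: 15.12
ee_pos: [587.7, -99.3, 60.3]
orientation: [2.283, 2.151, 0.008]
ft_force: [-1.9, 0.6, 4.9]
width: 47.7
```

```bash
python3 - <<'E'
from g import *
st()
E
```

```text
t 15.12 tcp [587.7 -99.3  60.3] F [-1.9  0.6  4.9] w 47.7 q [-0.2  0.6  1.8  0.   0.8 -0.1] tooly deg -3.4 tilt 0.41
```

Contact at the predicted 60.3 mm. I'll release and rise.

Call:
move_arm(
  increments=[100, 0, 0, 0, 0, 60, 0, 0, 0, 0, 0, 0, 0, 0, 0, 0, 0, 0, 0, 0, 0, 0, 0, -10, 0, 0, 0, 0, -50, 0, 0, 0, 0, -100, 0, 0, 0, 0, -135, 0, 0, 0, 0, -140, 0, 0, 0, 0, -140, 0, 0, 0, 0, -140, 0],
)

```text
t: 16.5
ee_pos: [585.7, -99.1, 198.7]
orientation: [2.284, 2.152, 0.005]
ft_force: [-0.7, -0.1, -0.2]
width: 88.0
```

```bash
python3 - <<'E'
from g import *
st();rel([454.5,-212.5,200],-1.5)
E
```

```text
t 16.5 tcp [585.7 -99.1 198.7] F [-0.7 -0.1 -0.2] w 88.0 q [-0.2  0.4  1.7  0.   1.  -0.1] tooly deg -3.4 tilt 0.25
target [454.5, -212.5, 200] shift [-121.1 -124.2   -1.9] toolturn -1.9 alt 178.1
```

Call:
move_arm(
  increments=[0, -10, -10, 0, 0, 0, -35, -36, 0, -1, 0, -65, -66, 0, -2, 0, -95, -97, 0, -2, 0, -115, -118, 0, -2, 0, -121, -124, 0, -2, 0, -121, -124, 0, -2, 0, -121, -124, 0, -2],
)

```text
t: 17.5
ee_pos: [455.4, -212.0, 198.0]
orientation: [2.246, 2.192, 0.005]
ft_force: [-0.4, -0.5, -0.1]
width: 87.8
```

```bash
python3 - <<'E'
from g import *
from h import *
st();rel([454.5,-212.5,67.3],-1.5)
import pickle
im=ctrl.get_image("side");pickle.dump(im,open("side7.pkl","wb"));crop(im,220,110,350,220,"side7.png")
im=ctrl.get_image("top");crop(im,245,170,405,290,"top7.png")
E
```

```text
t 17.5 tcp [ 455.4 -212.   198. ] F [-0.4 -0.5 -0.1] w 87.8 q [-0.5  0.3  1.9  0.   0.9 -0.4] tooly deg -1.4 tilt 0.26
target [454.5, -212.5, 67.3] shift [ -0.5  -1.4 130.7] toolturn 0.1 alt -179.9
side7.png 5.454545454545454
top7.png 5.0
```

View pics/side7.png

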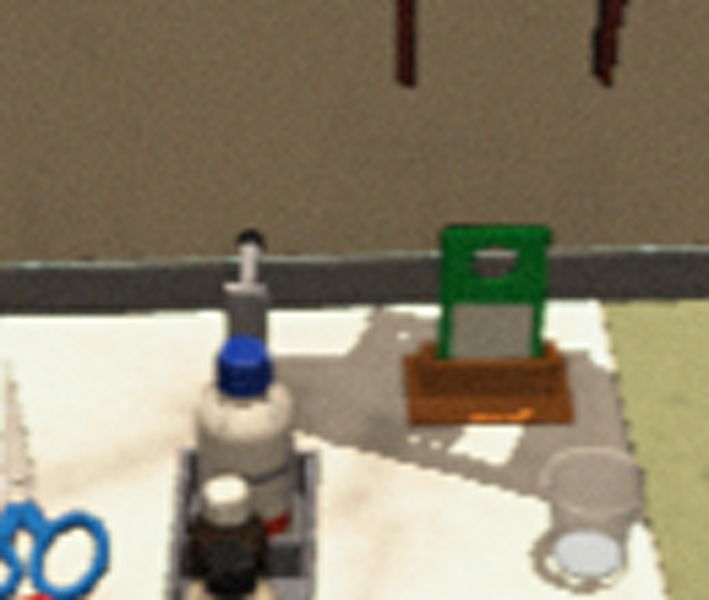

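View pics/top7.png

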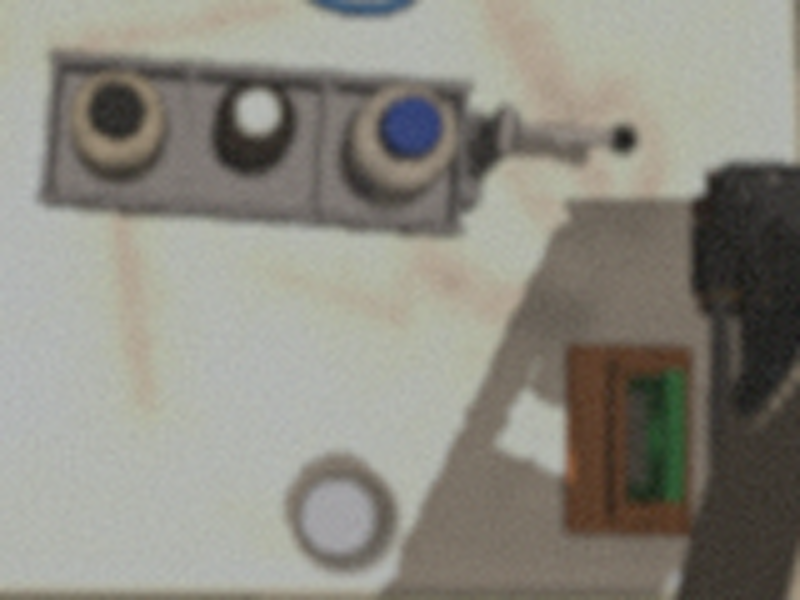

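All three bottles stand in their cells (top: blue cap (328,195), black (268,192)). The fingers straddle the tag, so I'll descend and grip at eye height.

Call:
move_arm(
  increments=[0, -1, -1, 0, 0, 0, -1, -1, 40, 0, 0, -1, -1, 80, 0, 0, -1, -1, 110, 0, 0, -1, -1, 129, 0, 0, -1, -1, 131, 0, 0, -1, -1, 131, 0, 100, -1, -1, 131, 0, 255, -1, -1, 131, 0, 255, -1, -1, 131, 0, 255, -1, -1, 131, 0, 255, -1, -1, 131, 0],
)

```text
t: 19.1
ee_pos: [455.1, -213.0, 67.3]
orientation: [2.245, 2.193, 0.005]
ft_force: [-0.6, 0.6, 4.0]
width: 55.6
```

```bash
python3 - <<'E'
from g import *
st()
E
```

```text
t 19.1 tcp [ 455.1 -213.    67.3] F [-0.6  0.6  4. ] w 55.6 q [-0.5  0.5  2.   0.   0.7 -0.4] tooly deg -1.4 tilt 0.27
```

Grip width is 55.6 mm, the tag's width. I'll lift it straight out.

Call:
move_arm(
  increments=[255, 0, 0, -8, 0, 255, 0, 0, -25, 0, 255, 0, 0, -50, 0, 255, 0, 0, -80, 0, 255, 0, 0, -100, 0, 255, 0, 0, -100, 0, 255, 0, 0, -100, 0],
)

```text
t: 19.98
ee_pos: [454.3, -212.8, 167.1]
orientation: [2.245, 2.193, 0.005]
ft_force: [-0.2, 0.4, -0.7]
width: 56.2
```

```bash
python3 - <<'E'
from g import *
st();rel([579,-235,165],-3.8)
E
```

```text
t 19.98 tcp [ 454.3 -212.8  167.1] F [-0.2  0.4 -0.7] w 56.2 q [-0.5  0.3  1.9  0.   0.9 -0.4] tooly deg -1.4 tilt 0.26
target [579, -235, 165] shift [-19.2 125.2   2.7] toolturn 2.4 alt -177.6
```

Call:
move_arm(
  increments=[255, -5, 8, 0, 0, 255, -12, 30, 0, 1, 255, -19, 60, 0, 2, 255, -19, 95, 0, 2.4, 255, -19, 118, 0, 2.4, 255, -19, 125, 0, 2.4, 255, -19, 125, 15, 2.4, 255, -19, 125, 40, 2.4, 255, -19, 125, 60, 2.4, 255, -19, 125, 68, 2.4, 255, -19, 125, 68, 2.4, 255, -19, 125, 68, 2.4],
)

```text
t: 21.48
ee_pos: [579.5, -235.0, 100.4]
orientation: [2.29, 2.144, 0.006]
ft_force: [0.1, -0.7, 0.4]
width: 55.7
```

```bash
python3 - <<'E'
from g import *
from h import *
st()
import pickle
for n in("side","top"):
    im=ctrl.get_image(n);pickle.dump(im,open(n+"8.pkl","wb"))
    crop(im,*((235,125,315,185) if n=="side" else (325,165,405,225)),n+"8.png")
E
```

```text
t 21.48 tcp [ 579.5 -235.   100.4] F [ 0.1 -0.7  0.4] w 55.7 q [-0.4  0.6  1.7  0.   0.9 -0.3] tooly deg -3.8 tilt 0.32
side8.png 10.0
top8.png 10.0
```

View pics/side8.png

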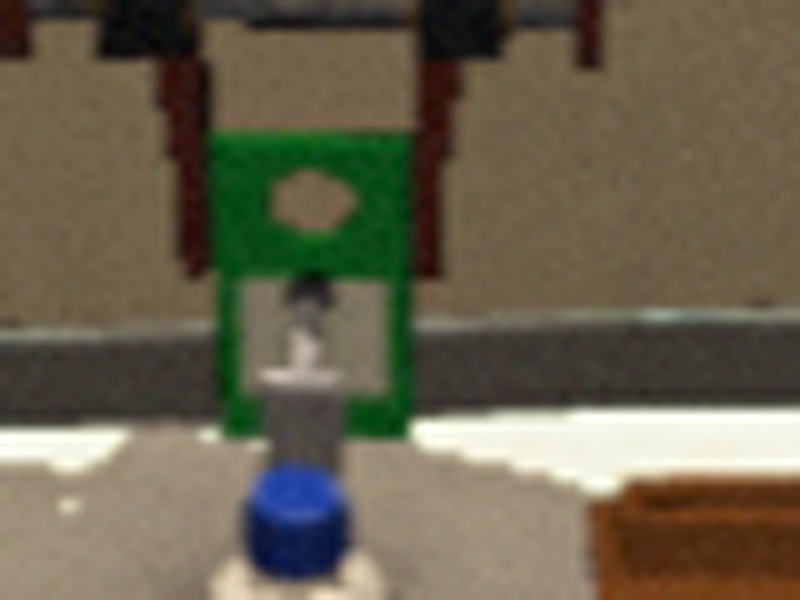

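View pics/top8.png

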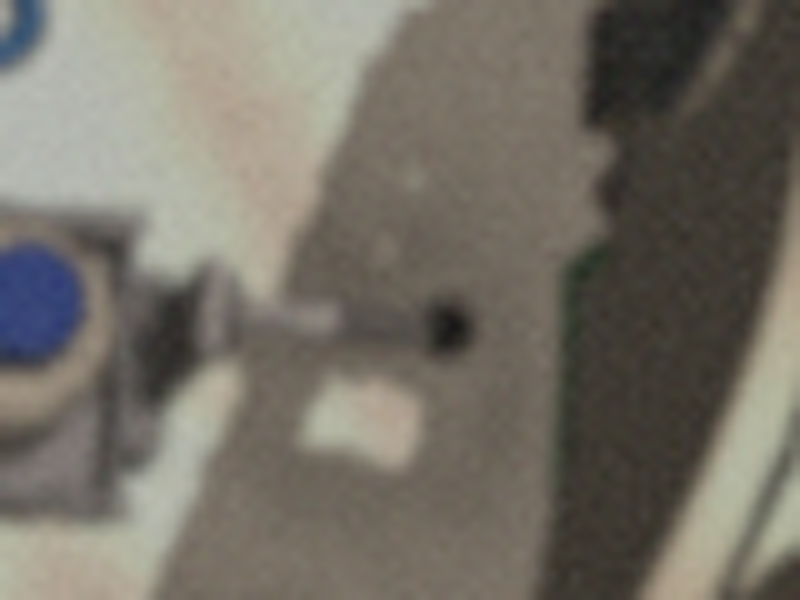

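```bash
python3 - <<'E'
from h import *
np.set_printoptions(precision=1,suppress=True)
s=load("side8");t=load("top8")
S=lambda p:(235+p[0]/10-.45,125+p[1]/10-.45)
def ony(im,u,v,y):
    o,d=ray(im,u,v);return o+d*(y-o[1])/d[1]
# through-eye mask: non-green region
h=cv2.cvtColor(s["frame"],cv2.COLOR_RGB2HSV);g=cv2.inRange(h,np.array((45,80,40)),np.array((85,255,255)))
roi=g[137:152,257:276];c=255-roi
n,l,st,ce=cv2.connectedComponentsWithStats(c)
for i in range(1,n): print(st[i],ce[i]+[257,137])
print("eye meas on y=-231 front:",ony(s,*S((313,203)),-233.5),"tcp eye 579.5,-235,119")
for y in(-190,-188,-192): print("ball",y,ony(s,*S((310,293)),y))
print("ball top",onz(t,325+447/10-.45,165+327/10-.45,118))
print("collar/post centre side z~128",onz(s,*S((302,375)),128))
E
```

```text
[ 0  0 19  1 19] [266. 137.]
[ 5  5  9  6 43] [265.8 144.6]
eye meas on y=-231 front: [ 580.1 -233.5  118.5] tcp eye 579.5,-235,119
ball -190 [ 582.1 -190.   118.1]
ball -188 [ 582.1 -188.   119.4]
ball -192 [ 582.1 -192.   116.7]
ball top [ 581.2 -190.1  118. ]
collar/post centre side z~128 [ 585.4 -138.   128. ]
```

Side and top agree on the ball at about (581.5, -190, 118); the eye is measured at (580, -233.5, 118.5). Both are lined up along the peg, so I'll thread it on slowly.

Call:
move_arm(
  increments=[255, 5, -1, 1, 0, 255, 12, -1, 1, 0, 255, 20, -1, 1, 0, 255, 28, -1, 1, 0, 255, 36, -1, 1, 0, 255, 44, -1, 1, 0, 255, 50, -1, 1, 0, 255, 50, -1, 1, 0],
)

```text
t: 22.58
ee_pos: [581.9, -184.6, 99.5]
orientation: [2.289, 2.145, 0.006]
ft_force: [0.1, -0.5, -0.3]
width: 55.9
```

```bash
python3 - <<'E'
from g import *
from h import *
st()
import pickle
for n in("side","top"):
    im=ctrl.get_image(n);pickle.dump(im,open(n+"9.pkl","wb"))
    crop(im,*((235,125,315,185) if n=="side" else (325,165,405,225)),n+"9.png")
E
```

```text
t 22.57 tcp [ 581.9 -184.6   99.5] F [ 0.1 -0.5 -0.3] w 55.9 q [-0.3  0.6  1.7  0.   0.8 -0.3] tooly deg -3.7 tilt 0.34
side9.png 10.0
top9.png 10.0
```

View pics/side9.png

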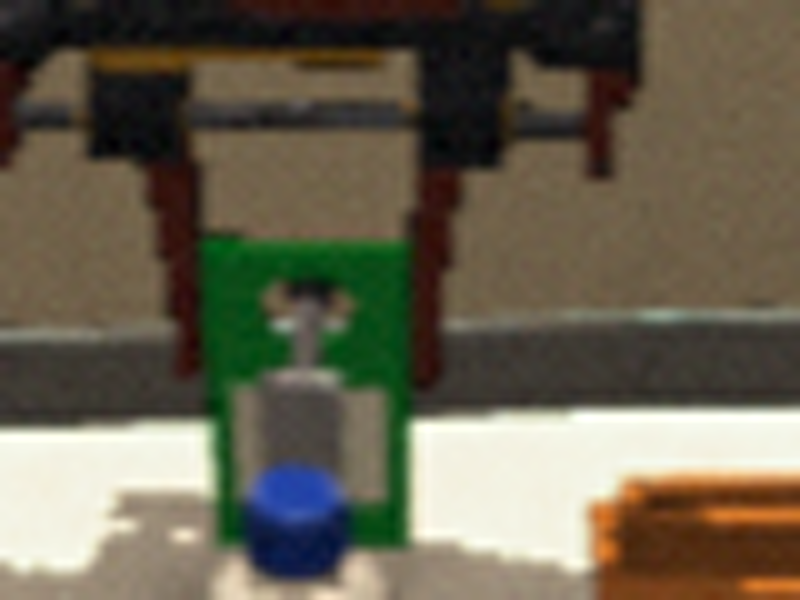

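View pics/top9.png

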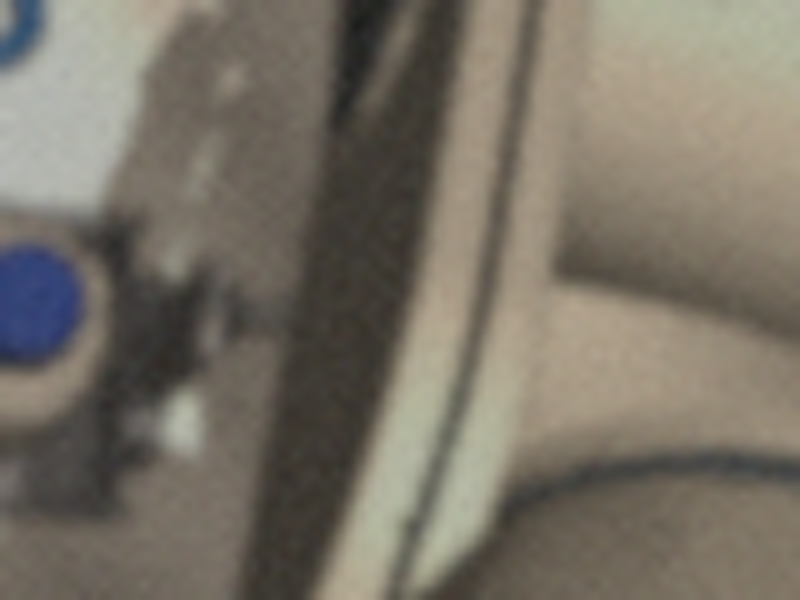

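The ball shows centred in the eye at about (266,154), with no contact force. I'll advance to mid-peg.

Call:
move_arm(
  increments=[255, 6, 0, 0, 0, 255, 12, 0, 0, 0, 255, 18, 0, 0, 0, 255, 18, 0, 3, 0, 255, 18, 0, 5, 0, 255, 18, 0, 6.5, 0, 255, 18, 0, 7, 0, 255, 18, 0, 7, 0],
)

```text
t: 23.68
ee_pos: [583.2, -167.2, 92.5]
orientation: [2.29, 2.144, 0.006]
ft_force: [-0.0, -0.2, -1.3]
width: 55.7
```

```bash
python3 - <<'E'
from g import *
st()
E
```

```text
t 23.68 tcp [ 583.2 -167.2   92.5] F [-0.  -0.2 -1.3] w 55.7 q [-0.3  0.6  1.8  0.   0.8 -0.2] tooly deg -3.8 tilt 0.34
```

Call:
move_arm(
  increments=[255, 0, 0, 0.5, 0, 255, 0, 0, 1, 0, 255, 0, 0, 1.5, 0, 255, 0, 0, 1.5, 0],
)

```text
t: 24.18
ee_pos: [583.2, -167.3, 91.2]
orientation: [2.29, 2.144, 0.006]
ft_force: [-0.6, 0.7, 0.3]
width: 56.0
```

```bash
python3 - <<'E'
from g import *
from h import *
st()
im=ctrl.get_image("side");crop(im,235,125,315,185,"side10.png")
E
```

```text
t 24.18 tcp [ 583.2 -167.3   91.2] F [-0.6  0.7  0.3] w 56.0 q [-0.3  0.6  1.8  0.   0.8 -0.2] tooly deg -3.8 tilt 0.35
side10.png 10.0
```

View pics/side10.png

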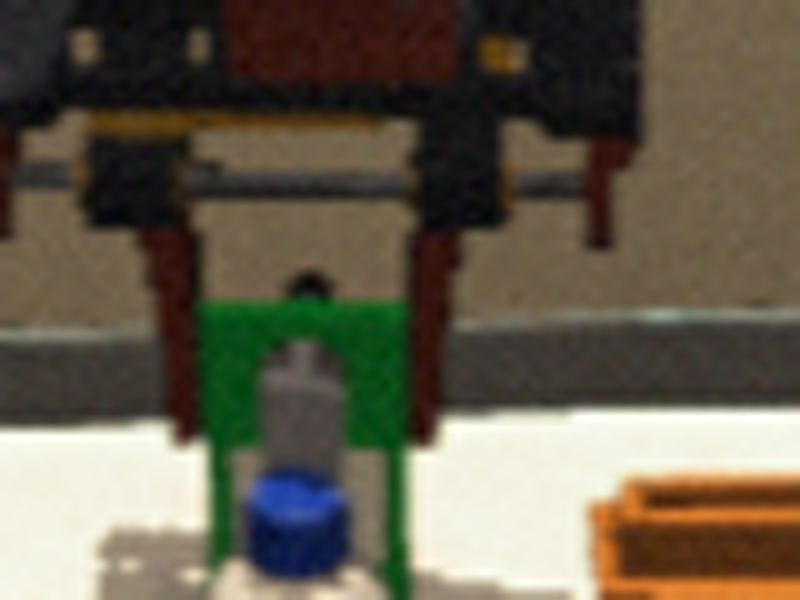

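The tag is on the peg, with the ball visible behind and above its top edge at (266,153) and the peg passing through the eye. One more mm to contact, then release.

Call:
move_arm(
  increments=[255, 0, 0, 0.7, 0, 255, 0, 0, 0.7, 0, 130, 0, 0, 0.7, 0, 80, 0, 0, 0.7, 0, 0, 0, 0, 0.7, 0, 0, 0, 0, 0.7, 0, 0, 0, 0, 0.7, 0, 0, 0, 0, 0.7, 0],
)

```text
t: 25.22
ee_pos: [583.2, -167.3, 90.4]
orientation: [2.29, 2.144, 0.006]
ft_force: [0.7, 0.2, -0.9]
width: 87.7
```

```bash
python3 - <<'E'
from g import *
from h import *
st()
im=ctrl.get_image("side");crop(im,235,125,315,185,"side11.png")
E
```

```text
t 25.23 tcp [ 583.2 -167.3   90.4] F [ 0.7  0.2 -0.9] w 87.7 q [-0.3  0.6  1.8  0.   0.8 -0.2] tooly deg -3.8 tilt 0.35
side11.png 10.0
```

View pics/side11.png

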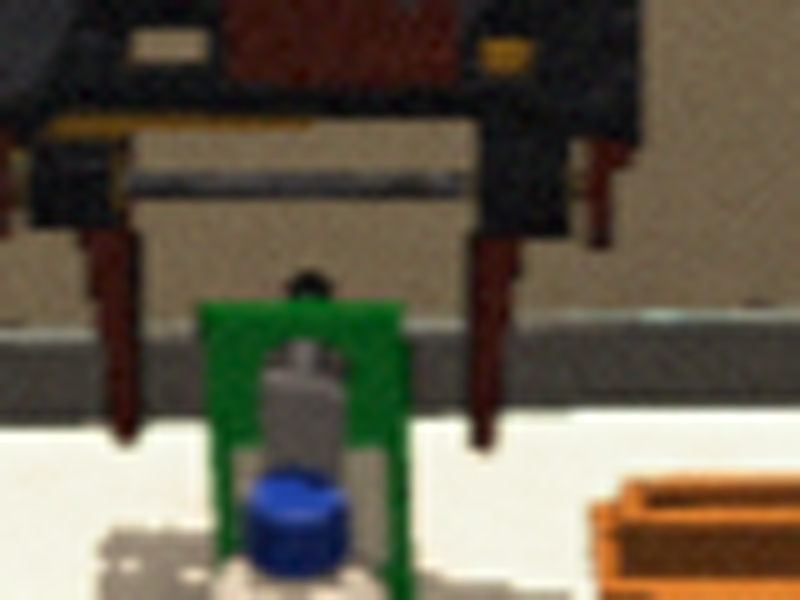

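The tag hangs free between the open fingers. I'll rise straight up and retreat towards the base.

Call:
move_arm(
  increments=[0, 0, 0, -10, 0, 0, 0, 0, -40, 0, 0, 0, 0, -80, 0, 0, 0, 0, -115, 0, 0, 0, 0, -130, 0, 0, -10, -30, -130, 0, 0, -15, -80, -130, 0, 0, -15, -130, -130, 0, 0, -15, -165, -130, 0, 0, -15, -175, -130, 0, 0, -15, -175, -130, 0, 0, -15, -175, -130, 0],
)

```text
t: 26.78
ee_pos: [408.2, -171.0, 219.5]
orientation: [2.289, 2.144, 0.007]
ft_force: [-0.4, 1.3, -0.9]
width: 88.0
```

```bash
python3 - <<'E'
from g import *
from h import *
st()
im=ctrl.get_image("side");crop(im,200,130,360,250,"side12.png")
im=ctrl.get_image("top");crop(im,245,140,405,290,"top12.png")
E
```

```text
t 26.77 tcp [ 408.2 -171.   219.5] F [-0.4  1.3 -0.9] w 88.0 q [-0.4  0.1  2.   0.   1.  -0.4] tooly deg -3.7 tilt 0.41
side12.png 5.0
top12.png 4.0
```

View pics/side12.png

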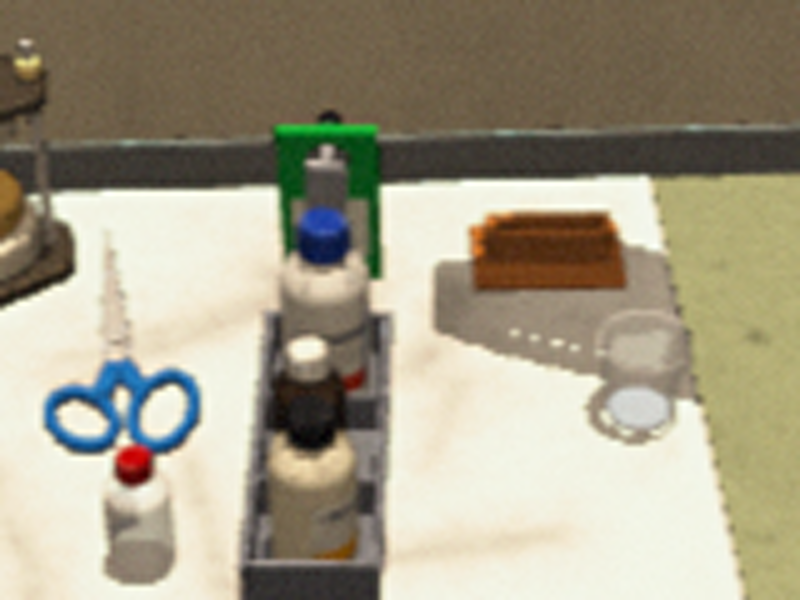

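View pics/top12.png

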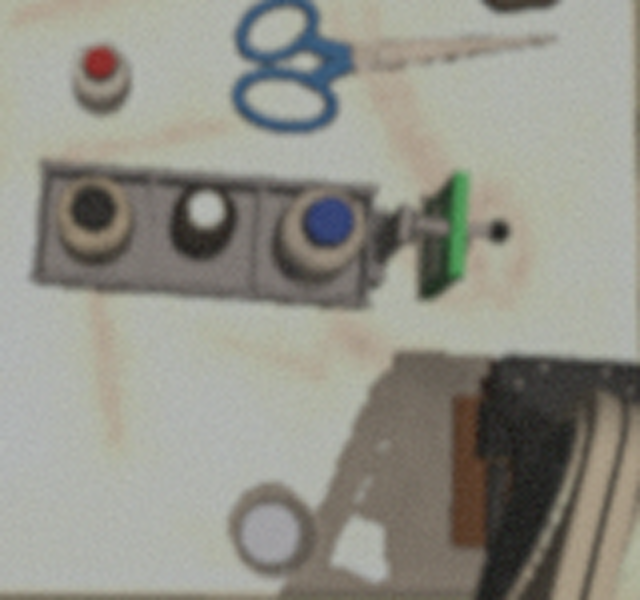

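Both views show the tag hanging level mid-peg, top edge at (360,197) in the top image. All three bottles stand in their cells, the red bottle and cup are where they were, and the robot is clear. I'll hand it in.

```bash
python3 - <<'E'
from workcell import ctrl
print(ctrl.close_job())
E
```

```text
the job is handed in; nothing more can be done
None
```

The job is handed in at about 27 s of the 61 s allowed. The black-capped bottle went into the far end cell first, then the blue-capped bottle into the cell next to the peg. I lowered each until the wrist force rose about 5 N at the expected height, then released it. After that I lifted the green tag straight out of its stand and hung it by its eye mid-peg.

- **Final pictures:** The last side and top views show all three bottles upright in their cells and the tag hanging level between the collar and the ball. The red-capped bottle and the cup are where they were. The gripper is open and clear of everything.
- **Disagreements:** The side and top views differed by up to about 4 mm in y, so I averaged them for the cell positions. The tool was tilted by up to 0.5°, which showed no effect.
- **Forces:** At the readings between moves, wrist force components stayed within about 5 N. No check failed.

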